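# Touch off the fingertips on two tool setters

### The arm

A 6-joint arm with a two-finger parallel gripper is mounted at the origin on a cart in front of the work surface, level with it; the furniture and walls round the work are solid. World frame = base frame: x ahead of the robot, y to its left, z up, the work surface at z = 0. Lengths are in m, angles in rad, forces in N, time in s.
With the tool pointing down it reaches from about 0.375 to 0.9 m from the base axis. Payload 3.1 kg.
Tool frame: the origin (TCP) lies between the finger pads; the fingertips stand 8 mm ahead of it and the grasp point (between the pads) lies 11 mm behind it; z points along the fingers, y is the line along which they close (so a half turn about z gives the same grasp; the last joint's range is limited). The gripper opens to 85 mm and grips with 20 to 120 N. Pads are 22 mm wide; open, the fingers measure 114 mm over their backs; the gripper's body (76 mm by 85 mm) begins 54 mm behind the grasp point. The pads swing forward as they close: fully open they stand 13 mm farther back than shut.
Start: joints at [1.083, 0.527, 1.433, -0, 1.181, -0.178], TCP at [0.19, 0.595, 0.215] pointing down, gripper open.
Joint ranges: [-3.08, 3.08], [-0.75, 2.2], [0.22, 2.44], [-1.43, 4.57], [0, 2.65], [-2.85, 2.85]. Speed limits (rad/s): [2.79, 2.79, 3.14, 3.14, 3.14, 3.14].

### API

Orientations are given as a unit quaternion [x, y, z, w].
In Python, from station import readout, cams, sign_off gives the robot as it stands.
- The arm moves only by the tool send_rows, never from a script. Its argument "commands" is text: rows parted by semicolons, each of 5 numbers parted by spaces: the finger opening in mm, from 0 to 85.4, then the shift along the tool's x, y, z each as a share of 0.02 m, from -1 to 1, then the turn about the tool's z as a share of 4 degrees, from -1 to 1. In form: grip dx dy dz spin; .... A call has 1 to 20 rows; each row shifts and turns the commanded pose from where the row before left it, along the tool's axes as they then stand; what a row does not reach is not made up. A row lasts 1/12 s, in which the tool goes at most 41.7 mm and 7.16 degrees, less where a joint would pass 70% of its speed; a pose out of reach is approached as far as the arm can. A call with a number of a shift or a turn outside -1 to 1 is refused whole. A call with a gripper value outside its range is refused whole. The fingers move at their own pace and stop on an object; "grip_force" is the grip in N (left out, the last holds). Time passes only in rows, so rows that do not move let the fingers close. It gives the time, the measured TCP pose, the force, the opening and the grip force at its end, in the units of the state.
- readout.sense(): the state, without advancing time (a new reading comes with each control period).
- cams.snapshot(name): name is "scene" or "top" or "wrist"; returns a dict with "pixels" (400x640x3 uint8, red, green, blue), "intrinsics" (3x3 intrinsics, pixels), "eye" and "rotation" of the camera in the world. Camera axes: x right, y down, z forward; pixel columns grow to the right and rows downward; lengths in m; the calibration is good to about 2 mm. The wrist camera is an equidistant fisheye: a pixel r from the principal point sees the ray r / f radians off the axis. A picture is of the moment at which its call begins. There is no depth.
- sign_off(): hands the job in; it is judged then, once.
The state is a dict: "t": time; "q": joint angles; "qd": joint speeds; "tau": joint torques, N m; "tcp_pos": TCP position; "tool_rot": TCP orientation; "force": force on the tool from outside, world axes, zero at the start; "ft_torque": the same for the moment, N m; "finger_gap": opening from 0.0 (shut) to 1.0 (fully open); "gripper_force": force on a finger pad.
Only numpy, scipy, OpenCV 4.12 (cv2) and the standard library are available. Lean on these libraries where they do the work, as an engineer would, in place of code of your own. Each camera call takes 0.05 s, during which the arm holds its last target. There are 200 camera calls.

### The job

Three spring-loaded tool setters stand among the tools on the bench. Touch off the gripper's fingertips first on the square setter and then on the low round one: each time press its plunger down gently to about half of its 10 mm travel, never to its stop, pause there about half a second, and come off so that it springs back up. Leave the tall round setter untouched, do not pick up, tip or shift any setter, do not disturb the tools lying around, and finish clear of everything.

Things in the scene. Friction and masses are not known exactly. Their poses are not given: they have to be found in the camera images.
- square_setter: the SQUARE setter: aluminium block on a 66 x 66 mm steel foot, body 45 mm high, with a small white dial on its front; loose, about 1 kg, standing on the worktop. Origin: centre of its underside; z up, the dial faces -x.
- square_setter_top (a point): centre of the flat top of that setter's plunger, a steel disc 34 mm in diameter and 4.5 mm thick, on a thinner stem; 61 mm above the worktop when not pressed, its underside 11.5 mm above the body.
- square_setter_plunger (a joint): how far that plunger is pressed down, in m: 0 is up (rest), 0.010 is its stop. A spring pushes it back up: about 1.8 N starts it moving, 6.3 N holds it at half travel, 10.8 N reaches the stop.
- round_setter: the LOW ROUND setter: upright aluminium cylinder on a foot 66 mm in diameter, body 45 mm high, with a small white dial on its front; loose, about 1 kg, standing on the worktop. Origin: centre of its underside; z up, the dial faces -x.
- round_setter_top (a point): centre of the flat top of that setter's plunger, a steel disc 34 mm in diameter and 4.5 mm thick, on a thinner stem; 61 mm above the worktop when not pressed, its underside 11.5 mm above the body.
- round_setter_plunger (a joint): how far that plunger is pressed down, in m: 0 is up (rest), 0.010 is its stop. A spring pushes it back up: about 1.8 N starts it moving, 6.3 N holds it at half travel, 10.8 N reaches the stop.
- tall_setter: the TALL ROUND setter, to be left alone: upright aluminium cylinder on a foot 66 mm in diameter, body 84 mm high, with a small white dial on its front; loose, about 1 kg, standing on the worktop. Origin: centre of its underside; z up, the dial faces -x.
- tall_setter_top (a point): centre of the flat top of that setter's plunger, a steel disc 34 mm in diameter and 4.5 mm thick, on a thinner stem; 100 mm above the worktop when not pressed, its underside 11.5 mm above the body.
- tall_setter_plunger (a joint): how far that plunger is pressed down, in m: 0 is up (rest), 0.010 is its stop. A spring pushes it back up: about 1.8 N starts it moving, 6.3 N holds it at half travel, 10.8 N reaches the stop.
- bolt_m12: a hexagon-headed steel bolt, 21 x 63 x 19 mm, lying; loose, a bystander. Origin: centre of its underside.
- nut_m16: a large steel nut, 24 x 27 x 13 mm, lying flat; loose, a bystander. Origin: centre of its underside.
- marker: a blue and black marker pen, 16 x 130 x 16 mm, lying; loose, a bystander. Origin: centre of its underside.
- wrench_13: a small steel spanner, 28 x 155 x 7 mm, lying flat; loose, a bystander. Origin: centre of its underside.
- oilstone: a reddish brown sharpening stone, 45 x 125 x 24 mm, lying flat; loose, a bystander. Origin: centre of its underside.
- drill_bit_12: a steel drill bit, 11 x 122 x 11 mm, lying; loose, a bystander. Origin: centre of its underside.
- cold_chisel: a dark cold chisel, 20 x 148 x 17 mm, lying; loose, a bystander. Origin: centre of its underside.
- bit_tin: a closed tin with a mustard-yellow lid, 74 x 112 x 32 mm; loose, a bystander. Origin: centre of its underside.
There are look-alikes about, which are no part of the job. Leave any orange look-alike of the square_setter alone. Leave any orange look-alike of the round_setter alone.

How it is judged:
By the outcome, as a careful person would: the job done as asked, in the order asked, and still so for the second after the job is handed in, with the robot touching nothing.
It also fails if it takes over 45 s, if anything falls off the work surface, if the arm or the gripper's body presses on something with over 40 N, if the wrist force passes 120 N, or if a joint passes its speed limit or range.

## Working session

There is one attempt and no reset: what is moved stays moved. The work goes in short steps, Python scripts to look and compute and a tool call to move; the robot and the scene stay as the last step left them, time stands still between calls to the robot, and variables do not carry over. Pictures are saved under pics/ and viewed, at most 10 in all, crops included, and the job is handed in when it is done.

Besides the shell and the picture viewer there is one more tool, called after ">>>" in YAML: its name, and indented under it one key for each argument. send_rows: Moves the arm, as the interface text tells. Its arguments: {"type":"object","properties":{"commands":{"type":"string"},"grip_force":{"type":"number"}},"required":["commands"]}

```bash
mkdir -p pics
cat > h.py <<'E'
import numpy as np, cv2
from station import readout, cams, sign_off
def snap(n,f):
    s=cams.snapshot(n); cv2.imwrite('pics/'+f,s['pixels'][:,:,::-1]); 
    np.savez('pics/'+f[:-4]+'.npz',**s); return s
def plane(s,u,v,z):
    K=np.array(s['intrinsics']);R=np.array(s['rotation']);e=np.array(s['eye'])
    d=R@np.array([(u-K[0,2])/K[0,0],(v-K[1,2])/K[1,1],1]); return e+d*(z-e[2])/d[2]
E
python3 - <<'E'
from h import *
for n in('top','scene'):
    s=snap(n,n+'1.png'); print(n,s['eye'],s['rotation'],s['intrinsics'])
print(readout.sense())
E
```

```text
top [0.32932504 0.03779251 1.04875666] [-0.69850359  0.70935426 -0.07527066  0.0569527 ] [[364.09451987   0.         316.81672545]
 [  0.         364.09451987 202.14357027]
 [  0.           0.           1.        ]]
scene [-0.22740176 -1.09670209  0.68366759] [ 0.80519378 -0.23715138  0.16664202 -0.51735156] [[481.82194273   0.         320.99376284]
 [  0.         481.82194273 189.47826397]
 [  0.           0.           1.        ]]
{'t': 0.1, 'q': array([ 1.08352373e+00,  5.28398416e-01,  1.43380412e+00, -2.26359491e-05,
        1.18140706e+00, -1.78483078e-01]), 'qd': array([ 3.02295625e-04, -1.52663238e-03, -3.61132472e-03,  4.94910409e-05,
        9.25136467e-04, -1.26606804e-03]), 'tau': array([-2.17268780e-04, -4.43309212e+01, -1.78585660e+01, -2.46662630e-04,
        3.97230047e-03, -1.99040272e-05]), 'tcp_pos': array([0.18957858, 0.59482501, 0.21440649]), 'tool_rot': array([ 1.53777753e-01,  9.88104947e-01, -9.56530778e-04, -3.19640023e-04]), 'force': array([0.44518353, 0.76864482, 1.17027876]), 'ft_torque': array([ 0.02609278,  0.02859775, -0.02384743]), 'gripper_force': 0.0, 'finger_gap': 0.9975715616965386}
```

```bash
sed -i "s/R=np.array(s\['rotation'\])/R=Rotation.from_quat(s['rotation']).as_matrix()/; 1a from scipy.spatial.transform import Rotation" h.py; python3 -c "
from h import *
s=np.load('pics/top1.npz'); print(plane(s,317,202,0),plane(s,317,100,0),plane(s,400,202,0))"
```

```text
[0.52830392 0.00817815 0.        ] [0.84987164 0.00245419 0.        ] [ 0.52510227 -0.23669927  0.        ]
```

View pics/top1.png

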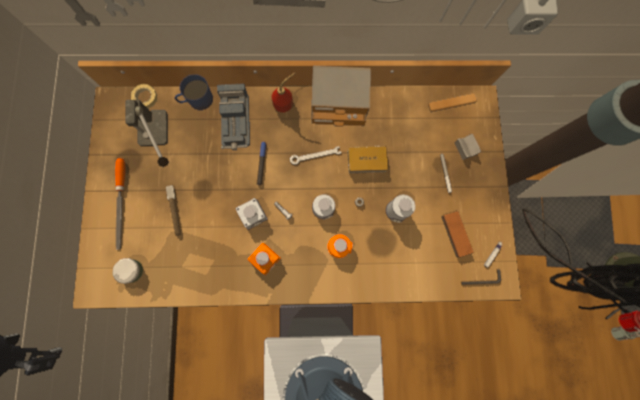

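View pics/scene1.png

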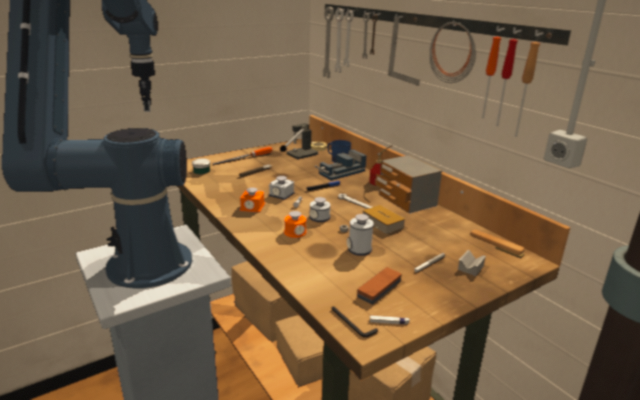

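Candidates in the top view are as follows. For the square setter: silver at (250,213) and an orange look-alike at (263,259). For the low round one: silver at (324,206), an orange look-alike at (340,246), and silver at (401,208), which the scene view at (360,233) shows is the tall one. I choose (250,213) and (324,206) and will check them in one crop.

Run:
```python
from h import *
s=np.load('pics/top1.npz'); im=s['pixels'][:,:,::-1]
c=im[180:280,225:425]; cv2.imwrite('pics/crop1.png',cv2.resize(c,None,fx=4,fy=4,interpolation=cv2.INTER_CUBIC))
for n,u,v in(('sq',251,208),('rd',324,202),('tall',402,202)): print(n,plane(s,u,v,.061 if n!='tall' else .1))
```

```text
sq [0.5023558  0.19117841 0.061     ]
rd [ 0.51647749 -0.00944971  0.061     ]
tall [ 0.50636452 -0.21589532  0.1       ]
```

View pics/crop1.png

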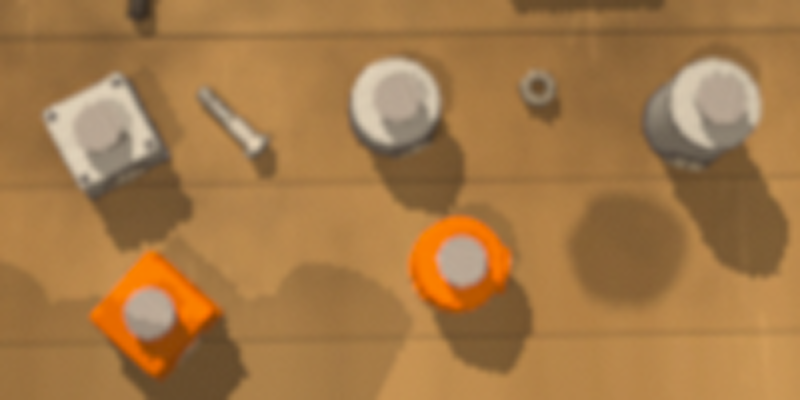

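The crop confirms the choice. The square silver disc is at crop (101,126), which is px (250.2,211.5), and the low round silver disc is at crop (400,97), px (325,204). The orange ones sit nearer the robot. The cylinder at the right shows a long side wall, so it is the tall setter.

```bash
cat >> h.py <<'E'
def move(t):
    r=readout.sense(); R=Rotation.from_quat(r['tool_rot']).as_matrix()
    print('tcp',r['tcp_pos'],'target',t,'tool shift/0.02:',R.T@(np.array(t)-r['tcp_pos'])/.02,'F',r['force'])
E
python3 - <<'E'
from h import *
s=np.load('pics/top1.npz')
a=plane(s,250.1,211.2,.061);b=plane(s,324.9,204,.061);print(a,b)
move([a[0],a[1],.16])
E
```

```text
[0.49349945 0.19349023 0.061     ] [ 0.51082524 -0.01181616  0.061     ]
tcp [0.18957858 0.59482501 0.21440649] target [np.float64(0.49349944937145196), np.float64(0.19349022753642928), 0.16] tool shift/0.02: [-20.57649521 -14.49420793   2.74220931] F [0.44518353 0.76864482 1.17027876]
```

>>> send_rows:
  commands: "0 -0.5 -0.35 0 0;0 -1 -0.7 0 0;0 -1 -0.7 0 0;0 -1 -0.7 0 0;0 -1 -0.7 0 0;0 -1 -0.7 0 0;0 -1 -0.7 0 0;0 -1 -0.7 0 0;0 -1 -0.7 0 0;0 -1 -0.7 0 0;0 -1 -0.7 0 0;0 -1 -0.7 0 0;0 -1 -0.7 0 0;0 -1 -0.7 0 0;0 -1 -0.7 0 0;0 -1 -0.7 0 0;0 -1 -0.7 0 0;0 -1 -0.7 0.5 0;0 -0.5 -0.35 0.5 0;0 0 0 0 0"

```text
t: 1.77
tcp_pos: [0.4563, 0.2433, 0.1934]
tool_rot: [0.156, 0.988, -0.001, -0.002]
force: [0.3, 0.2, 0.8]
finger_gap: -0.002
gripper_force: 0.0
```

Run:
```python
from h import *
s=snap('wrist','w1.png'); print(s['eye'],s['rotation'],s['intrinsics'])
move([.4935,.1935,.16]); print(readout.sense()['t'],readout.sense()['finger_gap'])
```

```text
[0.38210163 0.26819656 0.3519185 ] [0.79875427 0.58151255 0.09005725 0.12539718] [[309.70691629   0.         317.24081883]
 [  0.         309.70691629 199.21722328]
 [  0.           0.           1.        ]]
tcp [0.45545036 0.24461732 0.19399657] target [0.4935, 0.1935, 0.16] tool shift/0.02: [-2.6002933  -1.84616867  1.69453321] F [ 0.03934594  0.78249346 -0.02617612]
1.8167 1.3618007080077092e-05
```

View pics/w1.png

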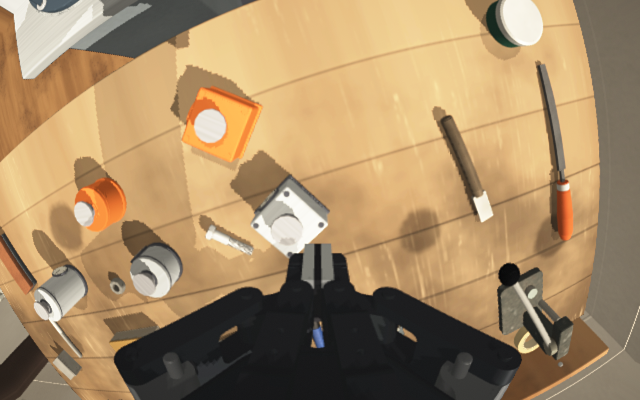

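The wrist view shows the square setter's disc at about (287,231), the low round one's at about (146,284), and the closed fingertips at (318,250). I'll cast both discs with the fisheye model.

```bash
cat >> h.py <<'E'
def fish(s,u,v,z):
    K=np.array(s['intrinsics']);x=np.array([u-K[0,2],v-K[1,2]])/K[0,0];th=np.hypot(*x)
    d=Rotation.from_quat(s['rotation']).as_matrix()@np.r_[x/th*np.sin(th),np.cos(th)]
    e=np.array(s['eye']);return e+d*(z-e[2])/d[2]
E
python3 - <<'E'
from h import *
s=np.load('pics/w1.npz')
print(fish(s,287,231,.061),fish(s,146,284,.061))
g=cv2.cvtColor(s['pixels'],cv2.COLOR_RGB2GRAY)
cv2.imwrite('pics/wc.png',cv2.resize(s['pixels'][170:300,110:340,::-1],None,fx=3.4,fy=3.4,interpolation=cv2.INTER_CUBIC))
E
```

```text
[0.49369027 0.198892   0.061     ] [ 0.51122848 -0.00142425  0.061     ]
```

View pics/wc.png

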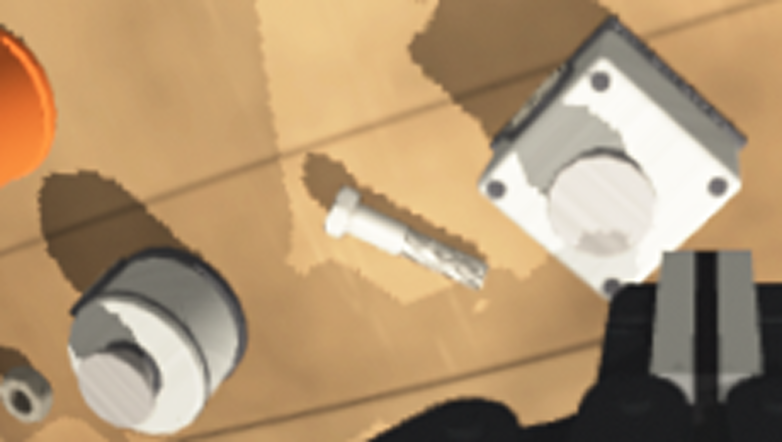

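Run:
```python
from h import *
s=np.load('pics/w1.npz')
print(fish(s,286.8,229.7,.061),fish(s,144.7,283.8,.061)); move([.493,.1955,.11])
```

```text
[0.49225724 0.19919322 0.061     ] [ 0.51053946 -0.00331336  0.061     ]
tcp [0.45545036 0.24461732 0.19399657] target [0.493, 0.1955, 0.11] tool shift/0.02: [-2.55422711 -1.75401678  4.1945354 ] F [ 0.03934594  0.78249346 -0.02617612]
```

>>> send_rows:
  commands: "0 -0.8 -0.6 0.2 0;0 -0.9 -0.6 0.8 0;0 -0.85 -0.55 1 0;0 0 0 1 0;0 0 0 0.8 0;0 0 0 0.4 0;0 0 0 0 0;0 0 0 0 0"

```text
t: 2.48
tcp_pos: [0.4936, 0.198, 0.1114]
tool_rot: [0.153, 0.988, -0.0, -0.0]
force: [-0.7, 1.1, -0.1]
finger_gap: -0.002
gripper_force: 0.0
```

Run:
```python
from h import *
s=snap('wrist','w2.png'); t=snap('top','t2.png')
cv2.imwrite('pics/w2c.png',np.hstack([cv2.resize(s['pixels'][170:310,230:400,::-1],(510,420)),cv2.resize(t['pixels'][180:250,220:265,::-1],(270,420))]))
move([.493,.1955,.069]); print(fish(s,*[318,250],.1))
```

```text
tcp [0.49464387 0.19789732 0.11233619] target [0.493, 0.1955, 0.069] tool shift/0.02: [ 0.04555151 -0.14120216  2.16660447] F [ 0.32978644 -0.36892823  0.00339438]
[0.50241776 0.19626176 0.1       ]
```

View pics/w2c.png

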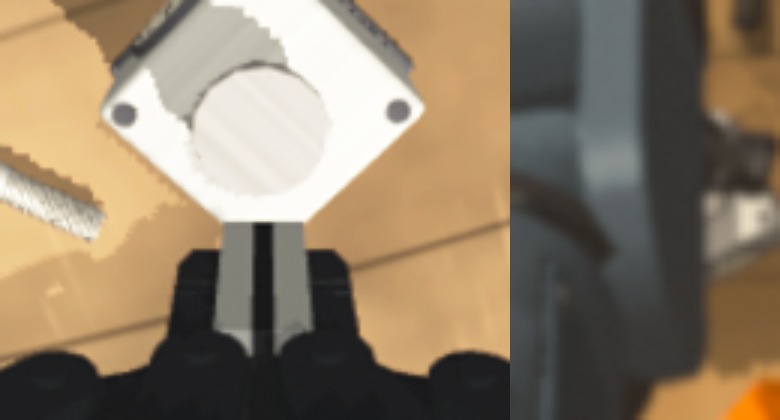

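The disc centre is at px (316.7,214) and the finger midline at column 317, so it is aligned sideways. The tip edge is at row 244.

Run:
```python
from h import *
s=np.load('pics/w2.npz')
p=fish(s,316.7,214,.061);print(p,fish(s,317.3,244,.104)); move([p[0],p[1],.0705])
```

```text
[0.49358461 0.1981859  0.061     ] [0.49648451 0.19769168 0.104     ]
tcp [0.49464387 0.19789732 0.11233619] target [np.float64(0.49358461476683585), np.float64(0.1981859011025219), 0.0705] tool shift/0.02: [ 0.05824826 -0.00429017  2.09171457] F [ 0.32978644 -0.36892823  0.00339438]
```

>>> send_rows:
  commands: "0 0 0 0.3 0;0 0 0 0.6 0;0 0 0 0.6 0;0 0 0 0.3 0;0 0 0 0.1 0;0 0 0 0 0;0 0 0 0 0"

```text
t: 3.17
tcp_pos: [0.4946, 0.1972, 0.0737]
tool_rot: [0.154, 0.988, 0.0, 0.0]
force: [-0.0, 0.4, 0.3]
finger_gap: 0.004
gripper_force: 0.0
```

Run:
```python
from h import *
move([.494,.198,.064])
```

```text
tcp [0.49457616 0.19717385 0.073677  ] target [0.494, 0.198, 0.064] tool shift/0.02: [0.0403117  0.03043905 0.48383424] F [-0.01305702  0.41545444  0.31181363]
```

>>> send_rows:
  commands: "0 0 0 0.1 0;0 0 0 0.1 0;0 0 0 0.1 0;0 0 0 0 0"

```text
t: 3.5
tcp_pos: [0.4941, 0.1971, 0.0671]
tool_rot: [0.154, 0.988, -0.0, -0.0]
force: [0.9, 0.0, -0.4]
finger_gap: -0.001
gripper_force: 0.0
```

>>> send_rows:
  commands: "0 0 0 0.05 0;0 0 0 0.05 0;0 0 0 0 0"

```text
t: 3.75
tcp_pos: [0.4942, 0.1971, 0.0651]
tool_rot: [0.154, 0.988, -0.0, -0.0]
force: [-0.2, -0.1, -0.7]
finger_gap: 0.001
gripper_force: 0.0
```

Run:
```python
from h import *
s=snap('wrist','w3.png'); t=snap('scene','s3.png')
cv2.imwrite('pics/w3c.png',np.hstack([cv2.resize(s['pixels'][170:280,270:370,::-1],(382,420)),cv2.resize(t['pixels'][150:220,250:316,::-1],(396,420),interpolation=cv2.INTER_CUBIC)]))
r=readout.sense();print(r['tcp_pos'],r['force'],r['ft_torque'])
```

```text
[0.49421204 0.1970788  0.06523944] [0.28744402 1.21693013 0.2429334 ] [ 0.03959303 -0.04452304 -0.00022225]
```

View pics/w3c.png

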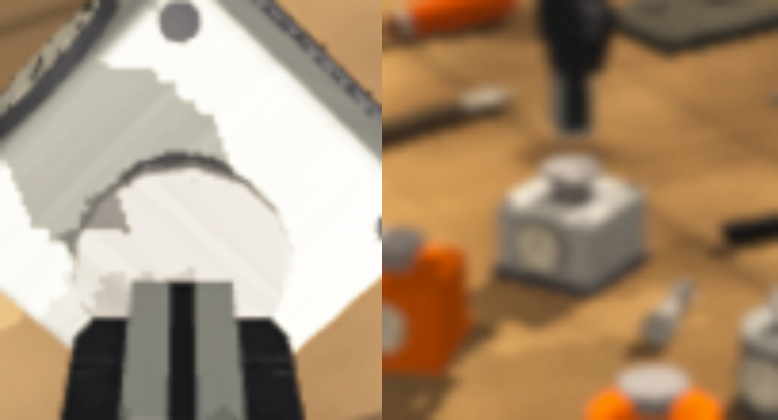

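The scene crop shows the tip at about px (345.5,172) with daylight down to the disc at about (345.5,177). The tip hasn't made contact yet. I'll work out its height from the scene ray.

Run:
```python
from h import *
s=np.load('pics/s3.npz');w=np.load('pics/w3.npz')
for v in(172.3,176.7):
  for z in(.056,.061,.066,.07,.075,.08): print(v,z,plane(s,345.4,v,z)[:2])
for z in(.057,.061,.065,.07,.075,.08,.085): print(z,fish(w,317.5,244,z)[:2])
print(fish(w,317.9,234,.061))
```

```text
172.3 0.056 [0.71434355 0.13796378]
172.3 0.061 [0.7068416  0.12812843]
172.3 0.066 [0.69933966 0.11829308]
172.3 0.07 [0.69333811 0.1104248 ]
172.3 0.075 [0.68583616 0.10058946]
172.3 0.08 [0.67833422 0.09075411]
176.7 0.056 [0.69077544 0.1059065 ]
176.7 0.061 [0.68346124 0.09632652]
176.7 0.066 [0.67614704 0.08674654]
176.7 0.07 [0.67029569 0.07908255]
176.7 0.075 [0.66298149 0.06950257]
176.7 0.08 [0.65566729 0.05992259]
0.057 [0.497394   0.19678802]
0.061 [0.49551821 0.19738066]
0.065 [0.49364243 0.1979733 ]
0.07 [0.49129769 0.1987141 ]
0.075 [0.48895296 0.1994549 ]
0.08 [0.48660823 0.2001957 ]
0.085 [0.4842635 0.2009365]
[0.48947574 0.19954718 0.061     ]
```

Run:
```python
from h import *
s=np.load('pics/s3.npz')
for v in(172.3,176.7,177.5):
  for z in(.056,.061,.066,.07,.075,.08): print(v,z,plane(s,281.9,v,z)[:2])
```

```text
172.3 0.056 [0.5249792 0.2492354]
172.3 0.061 [0.51898573 0.23851367]
172.3 0.066 [0.51299227 0.22779193]
172.3 0.07 [0.50819749 0.21921454]
172.3 0.075 [0.50220403 0.2084928 ]
172.3 0.08 [0.49621056 0.19777106]
176.7 0.056 [0.50567338 0.21503294]
176.7 0.061 [0.4998337  0.20458366]
176.7 0.066 [0.49399403 0.19413438]
176.7 0.07 [0.48932228 0.18577495]
176.7 0.075 [0.48348261 0.17532567]
176.7 0.08 [0.47764293 0.16487639]
177.5 0.056 [0.50225221 0.20897196]
177.5 0.061 [0.49643979 0.19857096]
177.5 0.066 [0.49062736 0.18816996]
177.5 0.07 [0.48597743 0.17984916]
177.5 0.075 [0.480165   0.16944816]
177.5 0.08 [0.47435258 0.15904716]
```

The tip seems to sit well above where I expected, with a gap of about 15 mm. I'll continue in small steps, guided by the force.

>>> send_rows:
  commands: "0 0 0 0.15 0;0 0 0 0.15 0;0 0 0 0.1 0;0 0 0 0 0"

```text
t: 4.18
tcp_pos: [0.4938, 0.197, 0.0567]
tool_rot: [0.154, 0.988, -0.0, -0.001]
force: [0.6, 0.8, -0.1]
finger_gap: 0.001
gripper_force: 0.0
```

>>> send_rows:
  commands: "0 0 0 0.1 0;0 0 0 0 0"

```text
t: 4.35
tcp_pos: [0.4941, 0.197, 0.055]
tool_rot: [0.154, 0.988, -0.0, -0.0]
force: [0.2, 0.3, 0.2]
finger_gap: 0.002
gripper_force: 0.0
```

>>> send_rows:
  commands: "0 0 0 0.05 0;0 0 0 0 0"

```text
t: 4.52
tcp_pos: [0.4942, 0.1971, 0.0542]
tool_rot: [0.154, 0.988, -0.0, -0.0]
force: [-0.1, -0.4, -1.3]
finger_gap: 0.002
gripper_force: 0.0
```

Run:
```python
from h import *
s=snap('wrist','w4.png'); t=snap('scene','s4.png'); r=readout.sense();print(r['tcp_pos'],r['force'],r['tau'])
cv2.imwrite('pics/w4c.png',np.hstack([cv2.resize(s['pixels'][170:280,270:370,::-1],(382,420)),cv2.resize(t['pixels'][160:200,262:302,::-1],(400,420),interpolation=cv2.INTER_CUBIC)]))
```

```text
[0.49424994 0.19710814 0.05430423] [ 0.45200325  0.26658304 -0.30417374] [-2.93416728e-03 -4.09159863e+01 -9.09197778e+00 -3.44068694e-04
  5.84816244e-04 -1.38421055e-05]
```

View pics/w4c.png

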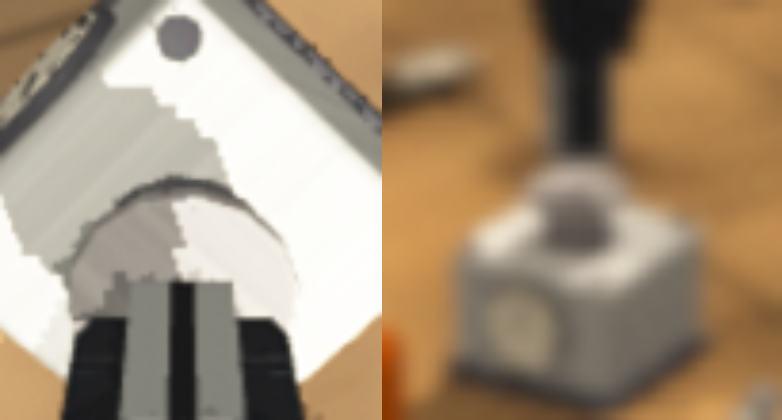

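The wrist crop shows the tip edge at (183,282) near the disc centre. In the scene crop a gap of about 2 px (6 mm) remains, so there is no contact yet. I'll continue slowly.

>>> send_rows:
  commands: "0 0 0 0.1 0;0 0 0 0.05 0;0 0 0 0 0"

```text
t: 4.87
tcp_pos: [0.4941, 0.1971, 0.0511]
tool_rot: [0.154, 0.988, -0.0, -0.0]
force: [-0.0, -0.1, 0.5]
finger_gap: 0.001
gripper_force: 0.0
```

>>> send_rows:
  commands: "0 0 0 0.05 0;0 0 0 0 0"

```text
t: 5.03
tcp_pos: [0.4942, 0.1971, 0.0501]
tool_rot: [0.154, 0.988, -0.0, -0.0]
force: [0.6, -0.4, 0.1]
finger_gap: -0.001
gripper_force: 0.0
```

>>> send_rows:
  commands: "0 0 0 0.05 0;0 0 0 0 0"

```text
t: 5.2
tcp_pos: [0.4941, 0.1971, 0.0492]
tool_rot: [0.154, 0.988, -0.0, -0.0]
force: [0.3, -1.0, -1.0]
finger_gap: 0.004
gripper_force: 0.0
```

>>> send_rows:
  commands: "0 0 0 0.05 0;0 0 0 0 0"

```text
t: 5.37
tcp_pos: [0.4942, 0.1971, 0.0482]
tool_rot: [0.154, 0.988, -0.0, -0.0]
force: [-0.5, -0.2, -1.3]
finger_gap: -0.002
gripper_force: 0.0
```

>>> send_rows:
  commands: "0 0 0 0.05 0;0 0 0 0 0"

```text
t: 5.53
tcp_pos: [0.4942, 0.1971, 0.0472]
tool_rot: [0.154, 0.988, -0.0, -0.0]
force: [-0.0, -0.3, -0.8]
finger_gap: 0.001
gripper_force: 0.0
```

Run:
```python
from h import *
t=snap('scene','s5.png');r=readout.sense();print(r['t'],r['tcp_pos'],r['force'],r['tau'][:3])
for n in('s3','s4','s5'): print(n,np.load(f'pics/{n}.npz')['pixels'][166:186,281].astype(int).sum(1)//3)
```

```text
5.5833 [0.49417002 0.19708267 0.04722104] [ 0.40335912 -0.10880669  0.49757571] [-6.11239593e-03 -4.11442780e+01 -8.78153980e+00]
s3 [ 31  31  32  34  38  58  86  98  96 119 160 184 188 172 129  94  82  91
 129 167]
s4 [ 31  34  32  31  32  31  32  38  64 116 159 161 133 110  96  88  82  91
 129 168]
s5 [ 23  25  30  34  33  31  32  32  32  36  56  82  92  95  92  87  82  91
 128 168]
```

>>> send_rows:
  commands: "0 0 0 0.05 0;0 0 0 0 0"

```text
t: 5.75
tcp_pos: [0.4942, 0.1971, 0.0462]
tool_rot: [0.154, 0.988, -0.0, -0.0]
force: [0.8, 0.3, -0.2]
finger_gap: 0.001
gripper_force: 0.0
```

>>> send_rows:
  commands: "0 0 0 0.05 0;0 0 0 0 0"

```text
t: 5.92
tcp_pos: [0.4942, 0.1971, 0.0452]
tool_rot: [0.154, 0.988, -0.0, -0.0]
force: [-0.1, -0.4, -0.4]
finger_gap: 0.0
gripper_force: 0.0
```

>>> send_rows:
  commands: "0 0 0 0.05 0;0 0 0 0 0"

```text
t: 6.08
tcp_pos: [0.4942, 0.1971, 0.0444]
tool_rot: [0.154, 0.988, -0.0, -0.0]
force: [-0.3, -1.0, 3.0]
finger_gap: -0.001
gripper_force: 1.1
```

Contact is at TCP z of about 0.045. Half travel is therefore about 0.040.

>>> send_rows:
  commands: "0 0 0 0.08 0;0 0 0 0.08 0;0 0 0 0.05 0;0 0 0 0 0;0 0 0 0 0"

```text
t: 6.5
tcp_pos: [0.4942, 0.1971, 0.0403]
tool_rot: [0.154, 0.988, -0.0, 0.0]
force: [-0.9, 0.1, 5.9]
finger_gap: -0.002
gripper_force: 2.9
```

>>> send_rows:
  commands: "0 0 0 0.01 0;0 0 0 0 0;0 0 0 0 0;0 0 0 0 0;0 0 0 0 0"

```text
t: 6.92
tcp_pos: [0.4942, 0.1971, 0.0403]
tool_rot: [0.154, 0.988, 0.0, 0.0]
force: [-2.3, -0.2, 5.8]
finger_gap: 0.003
gripper_force: 2.9
```

>>> send_rows:
  commands: "0 0 0 -0.1 0;0 0 0 -0.2 0;0 0 0 -0.3 0;0 0 0 -0.6 0;0 0 0 -1 0;0 0 0 -1 0;0 0 0 -0.6 0;0 0 0 -0.2 0;0 0 0 0 0"

```text
t: 7.67
tcp_pos: [0.495, 0.1973, 0.121]
tool_rot: [0.154, 0.988, 0.0, 0.001]
force: [0.3, -0.2, -0.2]
finger_gap: -0.001
gripper_force: 0.0
```

Run:
```python
from h import *
t=snap('scene','s6.png');s=snap('wrist','w6.png')
print(np.load('pics/s6.npz')['pixels'][166:186,281].astype(int).sum(1)//3)
a=np.load('pics/s3.npz')['pixels'][176:206,262:302].astype(int);b=t['pixels'][176:206,262:302].astype(int);print('diff',abs(a-b).max(2)[6:].max())
move([.511,-.0075,.119])
```

```text
[129 132 134 135 135 132 125 108  98 118 162 190 197 179 134  95  81  89
 127 166]
diff 87
tcp [0.49378956 0.19699645 0.11946987] target [0.511, -0.0075, 0.119] tool shift/0.02: [-3.92745232 -9.47958618  0.02459818] F [ 0.169965    0.07087337 -0.43586607]
```

>>> send_rows:
  commands: "0 -0.2 -0.5 0 0;0 -0.4 -1 0 0;0 -0.4 -1 0 0;0 -0.4 -1 0 0;0 -0.4 -1 0 0;0 -0.4 -1 0 0;0 -0.4 -1 0 0;0 -0.4 -1 0 0;0 -0.4 -1 0 0;0 -0.4 -0.7 0 0;0 -0.1 -0.3 0 0;0 0 0 0 0;0 0 0 0 0"

```text
t: 8.85
tcp_pos: [0.51, -0.0076, 0.1193]
tool_rot: [0.154, 0.988, 0.0, -0.001]
force: [0.1, 0.7, -0.1]
finger_gap: 0.001
gripper_force: 0.0
```

Run:
```python
from h import *
s=snap('wrist','w7.png')
cv2.imwrite('pics/w7c.png',cv2.resize(s['pixels'][160:300,230:400,::-1],(680,560)))
move([.511,-.0075,.119]);print(readout.sense()['t'])
```

```text
tcp [ 0.50997639 -0.007099    0.11942573] target [0.511, -0.0075, 0.119] tool shift/0.02: [-0.05489169 -0.0035458   0.02118739] F [-0.30037479 -0.61067282  0.2490507 ]
8.9
```

View pics/w7c.png

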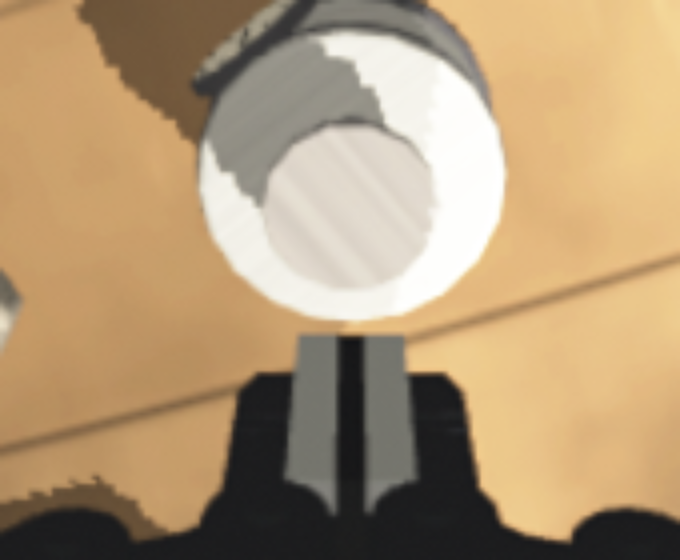

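The low round setter's disc is centred at crop (349,206), px (317.2,211.5), with the finger midline at column 317.7. I'll cast it and compare.

Run:
```python
from h import *
s=np.load('pics/w7.npz')
p=fish(s,317.2,211.5,.061);print(p); move([p[0],p[1],.049])
```

```text
[ 0.51092473 -0.0073441   0.061     ]
tcp [ 0.50997639 -0.007099    0.11942573] target [np.float64(0.5109247257548674), np.float64(-0.007344101931215076), 0.049] tool shift/0.02: [-5.52365827e-02  2.22546231e-03  3.52119332e+00] F [-0.30037479 -0.61067282  0.2490507 ]
```

>>> send_rows:
  commands: "0 -0.05 0 0.3 0;0 0 0 0.6 0;0 0 0 0.8 0;0 0 0 0.8 0;0 0 0 0.5 0;0 0 0 0.3 0;0 0 0 0.15 0;0 0 0 0 0;0 0 0 0 0"

```text
t: 9.65
tcp_pos: [0.5121, -0.0078, 0.0511]
tool_rot: [0.154, 0.988, -0.0, 0.0]
force: [-0.0, -0.7, 0.3]
finger_gap: 0.001
gripper_force: 0.0
```

>>> send_rows:
  commands: "0 0 0 0.1 0;0 0 0 0.05 0;0 0 0 0 0"

```text
t: 9.9
tcp_pos: [0.512, -0.008, 0.0482]
tool_rot: [0.154, 0.988, -0.0, 0.0]
force: [-0.0, -1.1, 0.0]
finger_gap: 0.001
gripper_force: 0.0
```

>>> send_rows:
  commands: "0 0 0 0.05 0;0 0 0 0.03 0;0 0 0 0 0"

```text
t: 10.15
tcp_pos: [0.5117, -0.008, 0.0463]
tool_rot: [0.154, 0.988, -0.0, 0.0]
force: [-1.0, -0.6, -0.6]
finger_gap: 0.0
gripper_force: 0.0
```

>>> send_rows:
  commands: "0 0 0 0.05 0;0 0 0 0.05 0;0 0 0 0 0"

```text
t: 10.4
tcp_pos: [0.5119, -0.008, 0.0443]
tool_rot: [0.154, 0.988, -0.0, 0.0]
force: [-0.9, 0.2, 2.4]
finger_gap: -0.001
gripper_force: 1.1
```

>>> send_rows:
  commands: "0 0 0 0.08 0;0 0 0 0.08 0;0 0 0 0.05 0;0 0 0 0 0;0 0 0 0 0"

```text
t: 10.82
tcp_pos: [0.5119, -0.008, 0.0403]
tool_rot: [0.154, 0.988, -0.0, 0.0]
force: [-0.5, -0.2, 6.0]
finger_gap: -0.0
gripper_force: 2.9
```

>>> send_rows:
  commands: "0 0 0 0 0;0 0 0 0 0;0 0 0 0 0;0 0 0 0 0;0 0 0 0 0"

```text
t: 11.23
tcp_pos: [0.5119, -0.008, 0.0404]
tool_rot: [0.154, 0.988, -0.0, 0.0]
force: [0.2, -0.5, 5.8]
finger_gap: 0.0
gripper_force: 2.8
```

>>> send_rows:
  commands: "0 0 0 -0.1 0;0 0 0 -0.2 0;0 0 0 -0.3 0;0 0 0 -0.6 0;0 0 0 -1 0;0 0 0 -1 0;0 0 0 -1 0;0 0 0 -1 0;0 0 0 -0.6 0;0 0 0 -0.2 0;0 0 0 0 0;0 0 0 0 0"

```text
t: 12.23
tcp_pos: [0.5112, -0.0078, 0.1598]
tool_rot: [0.154, 0.988, 0.0, -0.0]
force: [-0.1, -0.4, -0.2]
finger_gap: 0.001
gripper_force: 0.0
```

Run:
```python
from h import *
s=snap('scene','s9.png');a=np.load('pics/scene1.npz')['pixels']
cv2.imwrite('pics/s9c.png',cv2.resize(np.hstack([a[150:260,230:400,::-1],s['pixels'][150:260,230:400,::-1]]),None,fx=2.3,fy=2.3,interpolation=cv2.INTER_CUBIC))
r=readout.sense();print(r['t'],r['tcp_pos'],r['force'])
```

```text
12.2833 [ 0.51097299 -0.00774279  0.15929904] [-0.11737361  0.72049925  0.85089302]
```

View pics/s9c.png

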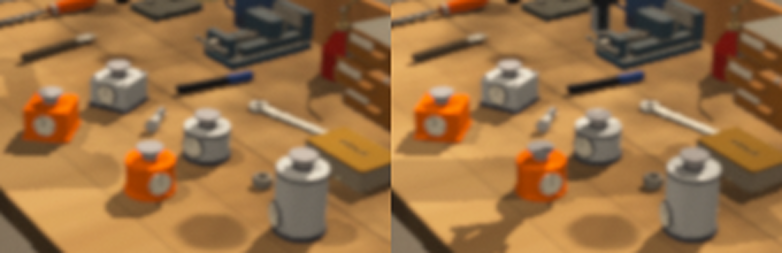

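The before and after crops match: both plungers are up, nothing has shifted, and the gripper is clear above.

```bash
python3 -c "
from h import *
print(sign_off())"
```

```text
the job is handed in; nothing more can be done
None
```

I pressed the square setter and then the low round one to about half travel (about 6 N), held each for about half a second, and let each spring back. In the before-and-after pictures nothing had shifted, the tall setter was left untouched, and I handed the job in at about 12 s with the gripper clear.

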